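Make up two condiment trays

TASK

Make up the two condiment trays: the bamboo tray gets the salt (white) and the honey (amber jar, yellow lid), the grey tray gets the pepper (black) and the jam (red jar, red lid), with the shaker in each tray's small compartment and the jar in its large one. Set each down upright, flat on the compartment floor, without dropping it or tipping it over, and leave the green jar and the white cup where they stand.

Things in the scene. Friction and masses are not known exactly. Their poses are not given: they have to be found in the camera images.
- salt_shaker: Salt shaker: upright round clear-glass shaker of white salt with a steel band and rounded white cap. Straight glass body 36 mm diameter from base to 62 mm, whole height 85 mm, about 120 g (varies by 30%). Origin at the centre of its underside, z up its axis; starts upright on the worktop, any yaw.
- pepper_shaker: Pepper shaker: upright round clear-glass shaker of black pepper with a steel band and rounded black cap. Straight glass body 36 mm diameter from base to 62 mm, whole height 85 mm, about 120 g (varies by 30%). Origin at the centre of its underside, z up its axis; starts upright on the worktop, any yaw.
- honey_jar: Honey jar: upright round amber jar with a flat yellow lid and small paper label. Straight body 56 mm diameter from base to 60 mm, lid 55 mm diameter, whole height 80 mm, about 280 g (varies by 30%). Origin at the centre of its underside, z up its axis; starts upright on the worktop, any yaw.
- jam_jar: Jam jar: upright round dark red jar with a flat red lid and small paper label. Straight body 56 mm diameter from base to 60 mm, lid 55 mm diameter, whole height 80 mm, about 280 g (varies by 30%). Origin at the centre of its underside, z up its axis; starts upright on the worktop, any yaw.
- bamboo_tray: Light bamboo, cork-lined serving tray, fixed, 98 (x) by 158 (y) by 18 mm high. Compartment floors 6 mm above the worktop, walls 12 mm above them: a large one 86 x 86 mm centred at x 0, y -30 mm in the tray frame, a small one 54 x 54 mm centred at x 0, y +46 mm; 6 mm divider between. Origin at the centre of the underside, z up; x points away from the robot, give or take 0.45 rad of yaw.
- grey_tray: Zinc-grey, dark-lined serving tray, fixed, 98 (x) by 158 (y) by 18 mm high. Compartment floors 6 mm above the worktop, walls 12 mm above them: a large one 86 x 86 mm centred at x 0, y +30 mm in the tray frame, a small one 54 x 54 mm centred at x 0, y -46 mm; 6 mm divider between. Origin at the centre of the underside, z up; x points away from the robot, give or take 0.45 rad of yaw.
- green_jar: Green jar: upright round dark green jar with a flat green lid and small paper label. Straight body 56 mm diameter from base to 60 mm, lid 55 mm diameter, whole height 80 mm, about 280 g (varies by 30%). Origin at the centre of its underside, z up its axis; starts upright on the worktop, any yaw. Not part of either tray: leave it alone.
- white_cup: White ceramic cup without handle, rim 68 mm diameter, 60 mm high, standing on the worktop. Origin at the centre of its underside. Not part of either tray: leave it alone.
Not all that is in view belongs to the job. Of the things that look like the jam_jar, take the one that is farthest to the robot's right at the start. Of the things that look like the honey_jar, the smaller one is meant.

How it is judged:
By the outcome, as a careful person would: the job done as asked, in the order asked, and still so for the second after the job is handed in, with the robot touching nothing.
It also fails if it takes over 102 s, if anything falls off the work surface, if the arm or the gripper's body presses on something with over 40 N, if the wrist force passes 120 N, or if a joint passes its speed limit or range.

ROBOT

A 7-joint arm with a two-finger parallel gripper is mounted at the origin on the work surface. World frame = base frame: x ahead of the robot, y to its left, z up, the work surface at z = 0. Lengths are in m, angles in rad, forces in N, time in s.
With the tool pointing down it reaches from about 0.425 to 0.875 m from the base axis. Payload 4.7 kg.
Tool frame: the origin (TCP) lies midway between the tips of the shut fingers; the grasp point (between the pads) lies 19 mm behind it (ctrl.grip_point_offset is the distance from the TCP to the grasp point, in m); z points along the fingers, y is the line along which they close (so a half turn about z gives the same grasp; the last joint's range is limited). The gripper opens to 87 mm and grips with 3 to 60 N. Pads are 19 mm wide; open, the fingers measure 117 mm over their backs; the gripper's body (75 mm by 190 mm) begins 51 mm behind the grasp point.
Start: joints at [1.215, 0.321, -0.07, 1.45, 0.023, 1.371, -0.057], TCP at [0.235, -0.606, 0.223] pointing down, gripper open.
Joint ranges: [-2.86, 2.86], [-0.3, 2.09], [-1.38, 1.24], [0.06, 2.45], [-1.56, 4.7], [0.09, 2.05], [-2.69, 2.69]. Speed limits (rad/s): [2.57, 2.57, 3.14, 3.14, 3.14, 3.14, 3.14].

INTERFACE

Orientations are given as a rotation vector (axis times angle).
In Python, from bench import ctrl gives the robot as it stands.
- The arm moves only by the tool move_arm, never from a script. Its argument "increments" is text: rows parted by semicolons, each of 7 numbers parted by spaces: the shift along the world's x, y, z in mm, then the turn, a rotation vector about the world's x, y, z in degrees, then the closure in counts, from 0 (fully open) to 255 (shut). A call has exactly 8 rows; each row shifts and turns the commanded pose from where the row before left it; what a row does not reach is not made up. A row lasts 1/12 s, in which the tool goes at most 41.7 mm and 7.16 degrees, less where a joint would pass 70% of its speed; a pose out of reach is approached as far as the arm can. A call with a gripper value outside its range is refused whole. The fingers move at their own pace and stop on an object; "grip_force" is the grip in N (left out, the last holds). Time passes only in rows, so rows that do not move let the fingers close, or fill a call up. It gives the time, the measured TCP pose, the force, the opening and the grip force at its end, in the units of the state.
- ctrl.get_state(): the state, without advancing time (a new reading comes with each control period).
- ctrl.get_image(name): name is "side" or "top" or "wrist"; returns a dict with "frame" (400x640x3 uint8, red, green, blue), "depth" (400x640 float32, m along the optical axis (not along the pixel's ray), 0 where there is no reading), "fx", "fy", "cx", "cy" (pixels), "position" and "orientation" of the camera in the world. Camera axes: x right, y down, z forward; pixel columns grow to the right and rows downward; lengths in m; the calibration is good to about 2 mm. A picture is of the moment at which its call begins.
- ctrl.close_job(): hands the job in; it is judged then, once.
Trained networks look in a picture, given as the dict that the camera call returned (one of the last four; its "shot" number tells which), for a name from the list of things; names that differ only in an ending like _2 or _b are one class to them, and where a whole thing is asked for, a point or a joint stands for the part that bears it (a point fixed in the world has none). Each returns a list of dicts, best first, with "score" (0 to 1); they miss things now and then, are a little off and sometimes report something else, mostly with a low value. They report only what shows in the picture. A call takes as long as a camera call. They do not tell look-alikes from the thing itself.
- ctrl.find_in(target, picture): "centre" ([x, y, z] in m, in world coordinates, good to about 4 mm: the middle of the surface that is visible of it).
- ctrl.silhouettes(target, picture): "region" (400x640 bool, what is visible of it).
The state is a dict: "time": time; "joint_positions": joint angles; "qd": joint speeds; "joint_torque": joint torques, N m; "position": TCP position; "tool_rot": TCP orientation; "ft_force": force on the tool from outside, world axes, zero at the start; "torque": the same for the moment, N m; "grip_width": opening from 0.0 (shut) to 1.0 (fully open); "grip_force": force on a finger pad.
Only numpy, scipy, OpenCV 4.12 (cv2) and the standard library are available. Lean on these libraries where they do the work, as an engineer would, in place of code of your own. Each camera call takes 0.05 s, during which the arm holds its last target. There are 200 camera calls.

## Working session

There is one attempt and no reset: what is moved stays moved. The work goes in short steps, Python scripts to look and compute and a tool call to move; the robot and the scene stay as the last step left them, time stands still between calls to the robot, and variables do not carry over. Pictures are saved under pics/ and viewed, at most 14 in all, crops included, and the job is handed in when it is done.

Besides the shell and the picture viewer there is one more tool, called as name(argument=value, ...), one argument or row to a line, values as JSON. move_arm: Moves the arm, as the interface text tells. Its arguments: {"type":"object","properties":{"increments":{"type":"string"},"grip_force":{"type":"number"}},"required":["increments"]}

```bash
ls; mkdir -p pics
cat > h.py <<'E'
import numpy as np, cv2
from scipy.spatial.transform import Rotation as R
from bench import ctrl
def rot(o):
    o=np.array(o,float)
    if o.shape==(3,3): return o
    return (R.from_rotvec(o) if o.size==3 else R.from_quat(o)).as_matrix()
def cloud(p):
    d=p["depth"]; v,u=np.indices(d.shape)
    c=np.stack([(u-p["cx"])/p["fx"]*d,(v-p["cy"])/p["fy"]*d,d],-1)
    w=c@rot(p["orientation"]).T+np.array(p["position"]); w[d==0]=np.nan
    return w
def proj(p,X):
    c=rot(p["orientation"]).T@(np.array(X)-p["position"]); return [round(p["fx"]*c[0]/c[2]+p["cx"]),round(p["fy"]*c[1]/c[2]+p["cy"])]
def save(p,n): cv2.imwrite("pics/"+n,p["frame"][:,:,::-1])
E
python3 - <<'E'
from h import *
s=ctrl.get_state(); print({k:np.round(s[k],3) for k in s})
for c in("top","side"):
    p=ctrl.get_image(c); save(p,c+"0.png"); print(c,p["position"],p["orientation"],p["fx"])
    for n in "salt_shaker pepper_shaker honey_jar jam_jar bamboo_tray grey_tray green_jar white_cup".split():
        for d in ctrl.find_in(n,p): print(n,np.round(d["centre"],3),round(d["score"],2),proj(p,d["centre"]))
E
```

```text
pics
{'time': np.float64(0.0), 'joint_positions': array([ 1.215,  0.322, -0.07 ,  1.452,  0.023,  1.371, -0.057]), 'qd': array([-0.002, -0.001,  0.001,  0.001,  0.001, -0.001,  0.002]), 'joint_torque': array([-0.0000e+00, -4.9128e+01, -4.0300e-01, -3.1252e+01, -6.4000e-02,
        4.4000e-02,  0.0000e+00]), 'position': array([ 0.235, -0.606,  0.221]), 'tool_rot': array([-3.086e+00, -5.770e-01,  1.000e-03]), 'ft_force': array([ 0.01 ,  0.257, -0.137]), 'torque': array([-0.009, -0.064,  0.011]), 'grip_force': np.float64(0.0), 'grip_width': np.float64(1.003)}
top [0.29681219 0.01315971 1.08397503] [-2.12253643  2.1435049  -0.19401455] 472.63944907202284
salt_shaker [ 0.585 -0.358  0.073] 0.9 [481, 152]
pepper_shaker [ 0.414 -0.073  0.081] 0.69 [354, 229]
honey_jar [0.362 0.244 0.112] 0.82 [201, 254]
honey_jar [0.473 0.2   0.082] 0.81 [227, 203]
jam_jar [ 0.336 -0.1    0.083] 0.95 [368, 266]
jam_jar [ 0.463 -0.2    0.084] 0.87 [413, 206]
bamboo_tray [ 0.62  -0.166  0.005] 0.93 [389, 146]
grey_tray [0.63  0.159 0.004] 0.58 [252, 143]
grey_tray [ 0.414 -0.073  0.076] 0.15 [354, 229]
green_jar [0.574 0.343 0.081] 0.61 [162, 158]
white_cup [0.473 0.199 0.077] 0.64 [227, 203]
white_cup [0.483 0.054 0.014] 0.61 [296, 203]
side [0.23911104 0.82308456 0.84417708] [-0.45929729  2.74517899 -1.1776925 ] 482.4146352968074
salt_shaker [ 0.582 -0.348  0.05 ] 0.88 [330, 124]
pepper_shaker [ 0.414 -0.069  0.051] 0.92 [361, 195]
honey_jar [0.471 0.219 0.062] 0.93 [299, 271]
honey_jar [0.366 0.276 0.102] 0.61 [341, 294]
jam_jar [ 0.461 -0.189  0.058] 0.97 [356, 161]
jam_jar [ 0.334 -0.088  0.058] 0.85 [394, 195]
grey_tray [0.628 0.161 0.009] 0.64 [245, 250]
green_jar [0.577 0.367 0.074] 0.61 [221, 310]
white_cup [0.477 0.065 0.038] 0.86 [320, 229]
```

View pics/top0.png

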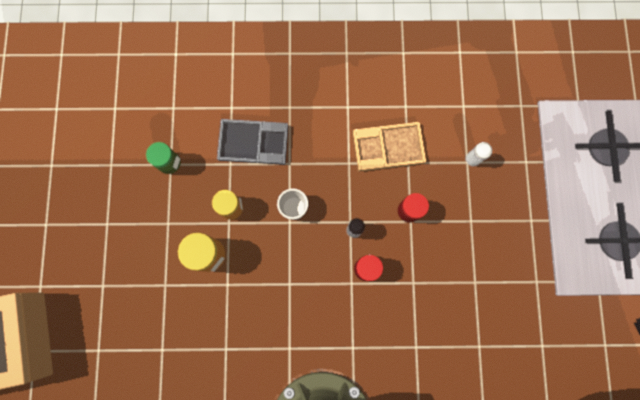

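View pics/side0.png

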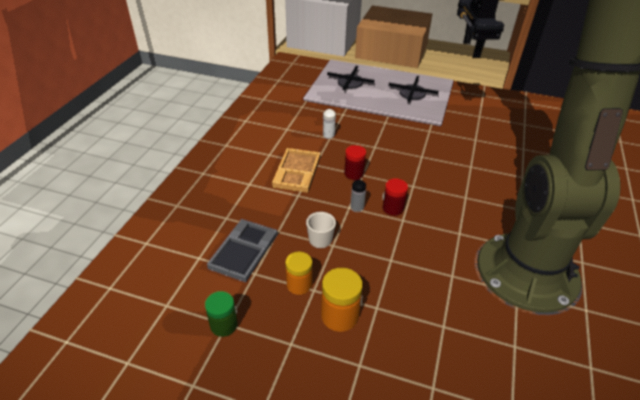

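The top view shows two red-lid jars, at (415,207) and (369,267). The right-hand one, (415,207), is the jam. There are also two yellow-lid jars, a small one at (226,203), which is the honey, and a large one at (198,252), which is a decoy. Pepper is at (356,228), salt at (481,153), bamboo tray at (390,146), grey tray at (254,142), green jar at (160,156) and cup at (293,204). The side view agrees. Next I'll measure precisely and make one crop to check the choice.

```bash
cat > m.py <<'E'
from h import *
def cyl(w,c,r=.045,top=.012):
    q=w[np.hypot(w[...,0]-c[0],w[...,1]-c[1])<r]; zt=np.nanpercentile(q[:,2][q[:,2]>.04],97)
    q=q[q[:,2]>zt-top]; (x,y),rad=cv2.minEnclosingCircle(q[:,:2].astype(np.float32))
    return np.round([*q[:,:2].mean(0),x,y,rad,zt],4)
def tray(w,m):
    q=w[m&(np.nan_to_num(w[...,2])<.03)&(np.nan_to_num(w[...,2])>.012)]
    r=cv2.minAreaRect(q[:,:2].astype(np.float32)); return r,len(q),q[:,2].mean()
E
python3 - <<'E'
from m import *
ps={c:ctrl.get_image(c) for c in("top","side")}
C=dict(salt=(.585,-.355),pepper=(.414,-.073),honey=(.473,.202),big=(.362,.25),jam=(.463,-.2),jam2=(.336,-.1),green=(.574,.345),cup=(.48,.06))
for c,p in ps.items():
    w=cloud(p)
    for n,x in C.items(): print(c,n,cyl(w,x))
    for n in("bamboo_tray","grey_tray"):
        for d in ctrl.silhouettes(n,p)[:1]: print(c,n,tray(w,d["region"]))
p=ps["top"]; cv2.imwrite("pics/crop.png",cv2.resize(p["frame"][100:300,140:520,::-1],None,fx=2,fy=2))
E
```

```text
top salt [ 0.5877 -0.3617  0.5888 -0.3633  0.019   0.0873]
top pepper [ 0.4217 -0.0778  0.422  -0.0784  0.0177  0.087 ]
top honey [0.4759 0.2048 0.4773 0.2053 0.028  0.0834]
top big [0.3686 0.2534 0.3692 0.2545 0.0385 0.1154]
top jam [ 0.4654 -0.2066  0.4658 -0.2073  0.0274  0.0834]
top jam2 [ 0.3335 -0.1032  0.3338 -0.1035  0.0274  0.0833]
top green [0.5849 0.3521 0.586  0.3525 0.0279 0.0837]
top cup [0.4785 0.0607 0.476  0.0601 0.0339 0.0632]
top bamboo_tray (((0.6194983720779419, -0.16529321670532227), (0.10042830556631088, 0.15955810248851776), 6.429685115814209), 1014, np.float64(0.01777735999403106))
top grey_tray (((0.6334049701690674, 0.15584035217761993), (0.1589057743549347, 0.10013339668512344), 85.98307800292969), 1014, np.float64(0.017950245086591505))
side salt [ 0.588  -0.3543  0.5897 -0.3574  0.0183  0.0855]
side pepper [ 0.4215 -0.0697  0.4221 -0.0735  0.0178  0.0858]
side honey [0.4753 0.2116 0.478  0.2097 0.0289 0.0812]
side big [0.367  0.2592 0.3677 0.257  0.0395 0.1134]
side jam [ 0.4655 -0.1995  0.4634 -0.2033  0.0299  0.0809]
side jam2 [ 0.3337 -0.0963  0.332  -0.0994  0.0295  0.0813]
side green [0.5836 0.359  0.5851 0.3566 0.0283 0.0817]
side cup [0.4754 0.0627 0.4754 0.0636 0.0353 0.0612]
side bamboo_tray (((0.6191126704216003, -0.16124863922595978), (0.09874412417411804, 0.16313615441322327), 6.641470909118652), 544, np.float64(0.0166862467874532))
side grey_tray (((0.6332277059555054, 0.15945294499397278), (0.1613641083240509, 0.10062837600708008), 85.90005493164062), 900, np.float64(0.01664658294785434))
```

View pics/crop.png

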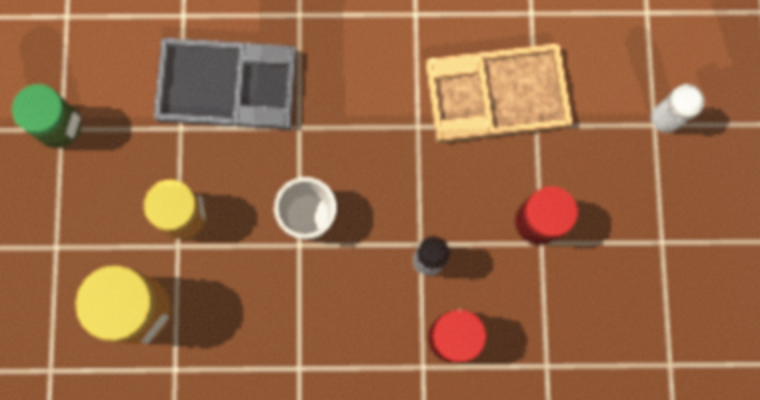

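The crop (2x, offset 140,100) confirms jam at (551,212), with its look-alike at (459,335), and the small honey at (170,205), with the large one at (113,303). Moving to the salt first.

move_arm(
  increments="32 22 0 0 0 -7 0; 32 22 0 0 0 -7 0; 32 22 0 0 0 -7 0; 32 22 0 0 0 0 0; 32 22 0 0 0 0 0; 32 22 0 0 0 0 0; 32 22 0 0 0 0 0; 32 22 0 0 0 0 0",
  grip_force=15,
)

```text
time: 1.87
position: [0.4921, -0.429, 0.2229]
tool_rot: [3.141, 0.006, 0.0]
ft_force: [0.5, -0.6, 2.0]
grip_width: 1.001
grip_force: 0.0
```

move_arm(
  increments="32 23 0 0 0 0 0; 32 23 0 0 0 0 0; 34 24 0 0 0 0 0; 0 0 -37 0 0 0 0; 0 0 -37 0 0 0 0; 0 0 -37 0 0 0 0; 0 0 0 0 0 0 0; 0 0 0 0 0 0 0",
)

```text
time: 2.53
position: [0.5871, -0.3595, 0.1095]
tool_rot: [-3.139, -0.006, 0.007]
ft_force: [-0.1, -1.4, 1.4]
grip_width: 1.001
grip_force: 0.0
```

move_arm(
  increments="2 0 -30 0 0 0 0; 0 0 -30 0 0 0 0; 0 0 -24 0 0 0 0; 0 0 0 0 0 0 0; 0 0 0 0 0 0 100; 0 0 0 0 0 0 170; 0 0 0 0 0 0 170; 0 0 0 0 0 0 170",
)

```text
time: 3.2
position: [0.5924, -0.3612, 0.0306]
tool_rot: [3.139, 0.006, 0.006]
ft_force: [-0.5, -0.4, 0.1]
grip_width: 0.783
grip_force: 0.0
```

move_arm(
  increments="-1 0 0 0 0 0 190; -1 0 0 0 0 0 190; 0 0 0 0 0 0 190; 0 0 0 0 0 0 190; 0 0 0 0 0 0 190; 0 0 0 0 0 0 190; 0 0 0 0 0 0 190; 0 0 0 0 0 0 190",
)

```text
time: 3.87
position: [0.5887, -0.3606, 0.0277]
tool_rot: [3.141, 0.006, -0.0]
ft_force: [-0.5, -0.7, 0.9]
grip_width: 0.41
grip_force: 15.0
```

move_arm(
  increments="0 0 40 0 0 0 190; 0 0 40 0 0 0 190; 0 0 40 0 0 0 190; 4 40 0 0 0 0 190; 4 40 0 0 0 0 190; 4 40 0 0 0 0 190; 4 40 0 0 0 0 190; 4 40 0 0 0 0 190",
)

```text
time: 4.53
position: [0.6083, -0.1579, 0.1472]
tool_rot: [-3.141, -0.006, 0.001]
ft_force: [1.5, 0.3, -0.7]
grip_width: 0.408
grip_force: 15.0
```

move_arm(
  increments="3 21 0 0 0 0 190; 2 21 0 0 0 0 190; 0 0 -36 0 0 0 190; 0 0 -36 0 0 0 190; 0 0 -20 0 0 0 190; 0 0 0 0 0 0 190; 0 0 0 0 0 0 190; 0 0 0 0 0 0 190",
)

```text
time: 5.2
position: [0.6149, -0.1182, 0.0571]
tool_rot: [3.141, 0.006, 0.003]
ft_force: [0.2, -0.2, -1.6]
grip_width: 0.408
grip_force: 15.0
```

Run:
```python
from h import *
p=ctrl.get_image("wrist"); a=p["frame"]; q=ctrl.get_image("side")["frame"][130:210,250:370]
q=cv2.resize(q,(600,400),interpolation=cv2.INTER_CUBIC); 
cv2.imwrite("pics/w1.png",cv2.resize(np.hstack([cv2.resize(a,(640,400)),q])[:,:,::-1],(800,258)))
```

```text
(no output)
```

View pics/w1.png

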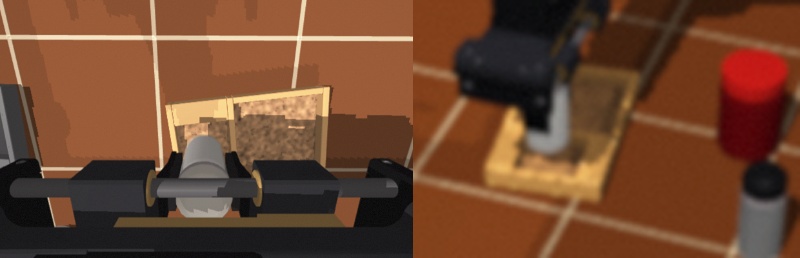

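The wrist panel shows the salt at (205,160), centred over the small compartment, whose divider is at x≈232. The side panel agrees. Lowering.

move_arm(
  increments="0 0 -8 0 0 0 190; 0 0 -6 0 0 0 190; 0 0 -3 0 0 0 190; 0 0 -2 0 0 0 190; 0 0 -1 0 0 0 190; 0 0 -1 0 0 0 190; 0 0 0 0 0 0 190; 0 0 0 0 0 0 190",
)

```text
time: 5.97
position: [0.6138, -0.1182, 0.0347]
tool_rot: [3.142, 0.006, 0.0]
ft_force: [0.4, 0.2, -1.2]
grip_width: 0.411
grip_force: 15.0
```

move_arm(
  increments="0 0 -0.5 0 0 0 190; 0 0 -0.5 0 0 0 190; 0 0 0 0 0 0 190; 0 0 0 0 0 0 190; 0 0 -0.5 0 0 0 190; 0 0 0 0 0 0 190; 0 0 0 0 0 0 190; 0 0 0 0 0 0 190",
)

```text
time: 6.63
position: [0.6139, -0.1182, 0.0337]
tool_rot: [3.141, 0.006, 0.001]
ft_force: [-2.0, 1.2, 4.7]
grip_width: 0.403
grip_force: 15.0
```

move_arm(
  increments="0 0 0 0 0 0 130; 0 0 0 0 0 0 100; 0 0 0 0 0 0 60; 0 0 0 0 0 0 40; 0 0 0 0 0 0 0; 0 0 0 0 0 0 0; 0 0 0 0 0 0 0; 0 0 0 0 0 0 0",
)

```text
time: 7.3
position: [0.6137, -0.1182, 0.033]
tool_rot: [3.142, 0.006, -0.0]
ft_force: [0.3, 0.7, -0.6]
grip_width: 0.928
grip_force: 0.0
```

move_arm(
  increments="0 0 10 0 0 0 0; 0 0 36 0 0 0 0; 0 0 40 0 0 0 0; 0 0 40 0 0 0 0; 0 0 26 0 0 0 0; -17 38 0 0 0 0 0; -17 38 0 0 0 0 0; -17 38 0 0 0 0 0",
)

```text
time: 7.97
position: [0.5626, -0.0033, 0.1867]
tool_rot: [3.142, 0.003, 0.004]
ft_force: [0.2, 1.2, -0.4]
grip_width: 0.999
grip_force: 0.0
```

move_arm(
  increments="-17 38 0 0 0 0 0; -17 38 0 0 0 0 0; -17 38 0 0 0 0 0; -17 38 0 0 0 0 0; -17 38 0 0 0 0 0; -1 22 0 0 0 0 0; 0 0 -30 0 0 0 0; 0 0 -30 0 0 0 0",
)

```text
time: 8.63
position: [0.4779, 0.2111, 0.1274]
tool_rot: [-3.14, -0.013, -0.01]
ft_force: [1.5, -0.9, -0.5]
grip_width: 1.002
grip_force: 0.0
```

Run:
```python
from m import *
p=ctrl.get_image("top"); w=cloud(p)
print(cyl(w,(.614,-.118),.03), ctrl.get_state()["position"])
p=ctrl.get_image("wrist"); w=cloud(p); m=(w[...,2]>.07)&(w[...,2]<.09)&(np.hypot(w[...,0]-.477,w[...,1]-.208)<.045)
q=w[m]; print(len(q), cv2.minEnclosingCircle(q[:,:2].astype(np.float32)) if len(q) else 0)
```

```text
[ 0.6127 -0.1176  0.6141 -0.1185  0.018   0.0936] [0.47349122 0.20746501 0.11999178]
5124 ((0.475504606962204, 0.2047809213399887), 0.027532700449228287)
```

Salt is upright at (0.614,-0.118), top at 0.093. The wrist camera confirms the honey at (0.476,0.205). Grasping it.

move_arm(
  increments="0 -1 -25 0 0 0 0; 0 0 -30 0 0 0 0; 0 0 -26 0 0 0 0; 0 0 -15 0 0 0 0; 0 0 0 0 0 0 60; 0 0 0 0 0 0 130; 0 0 0 0 0 0 130; 0 0 0 0 0 0 130",
  grip_force=25,
)

```text
time: 9.4
position: [0.4784, 0.2073, 0.0313]
tool_rot: [-3.141, -0.006, -0.005]
ft_force: [0.2, 0.1, 1.1]
grip_width: 0.785
grip_force: 0.0
```

move_arm(
  increments="0 0 0 0 0 0 140; 0 0 0 0 0 0 140; 0 0 0 0 0 0 140; 0 0 0 0 0 0 140; 0 0 0 0 0 0 140; 0 0 0 0 0 0 140; 0 0 0 0 0 0 140; 0 0 0 0 0 0 140",
)

```text
time: 10.07
position: [0.4777, 0.2068, 0.0303]
tool_rot: [3.141, 0.006, 0.003]
ft_force: [-0.9, -1.7, 6.0]
grip_width: 0.643
grip_force: 25.0
```

move_arm(
  increments="0 0 40 0 0 0 140; 0 0 40 0 0 0 140; 0 0 40 0 0 0 140; 0 0 40 0 0 0 140; 13 -36 0 0 0 0 140; 13 -36 0 0 0 0 140; 13 -36 0 0 0 0 140; 13 -36 0 0 0 0 140",
)

```text
time: 10.73
position: [0.5285, 0.0612, 0.189]
tool_rot: [3.141, 0.008, -0.0]
ft_force: [0.9, 1.6, -2.5]
grip_width: 0.639
grip_force: 25.0
```

move_arm(
  increments="13 -36 0 0 0 0 140; 13 -36 0 0 0 0 140; 13 -36 0 0 0 0 140; 13 -36 0 0 0 0 140; 13 -36 0 0 0 0 140; 13 -36 0 0 0 0 140; 16 -40 0 0 0 0 140; 0 0 0 0 0 0 140",
)

```text
time: 11.4
position: [0.6218, -0.2041, 0.1869]
tool_rot: [3.135, -0.013, -0.002]
ft_force: [-1.3, -3.0, -3.5]
grip_width: 0.636
grip_force: 25.0
```

move_arm(
  increments="0 0 -25 0 0 0 140; 0 0 -35 0 0 0 140; 0 0 -30 0 0 0 140; 0 0 -25 0 0 0 140; 0 0 -12 0 0 0 140; 0 0 0 0 0 0 140; 0 0 0 0 0 0 140; 0 0 0 0 0 0 140",
)

```text
time: 12.07
position: [0.6237, -0.1921, 0.0641]
tool_rot: [3.141, 0.006, 0.005]
ft_force: [-0.2, 0.1, -1.3]
grip_width: 0.641
grip_force: 25.0
```

move_arm(
  increments="0 -1 -10 0 0 0 140; 0 0 -8 0 0 0 140; 0 0 -4 0 0 0 140; 0 0 -2 0 0 0 140; 0 0 -1 0 0 0 140; 0 0 -1 0 0 0 140; 0 0 0 0 0 0 140; 0 0 0 0 0 0 140",
)

```text
time: 12.73
position: [0.6226, -0.193, 0.0365]
tool_rot: [3.141, 0.006, 0.001]
ft_force: [-0.3, -0.7, -2.4]
grip_width: 0.638
grip_force: 25.0
```

move_arm(
  increments="0 0 -0.5 0 0 0 140; 0 0 0 0 0 0 140; 0 0 -0.5 0 0 0 140; 0 0 0 0 0 0 140; 0 0 0 0 0 0 140; 0 0 0 0 0 0 140; 0 0 0 0 0 0 140; 0 0 0 0 0 0 140",
)

```text
time: 13.4
position: [0.6226, -0.1929, 0.0364]
tool_rot: [3.141, 0.006, 0.001]
ft_force: [-3.6, 1.1, 6.5]
grip_width: 0.639
grip_force: 25.0
```

move_arm(
  increments="0 0 0 0 0 0 85; 0 0 0 0 0 0 75; 0 0 0 0 0 0 62; 0 0 0 0 0 0 62; 0 0 0 0 0 0 62; 0 0 0 0 0 0 62; 0 0 10 0 0 0 62; 0 0 30 0 0 0 62",
)

```text
time: 14.07
position: [0.6186, -0.192, 0.071]
tool_rot: [-3.139, -0.006, 0.014]
ft_force: [0.5, -0.2, -0.6]
grip_width: 0.757
grip_force: 0.0
```

move_arm(
  increments="0 0 36 0 0 0 62; 0 0 38 0 0 0 62; 0 0 36 0 0 0 0; -33 19 0 0 0 0 0; -33 19 0 0 0 0 0; -33 19 0 0 0 0 0; -33 19 0 0 0 0 0; -33 19 0 0 0 0 0",
)

```text
time: 14.73
position: [0.4558, -0.097, 0.1857]
tool_rot: [3.141, 0.006, 0.001]
ft_force: [0.1, 1.0, 1.4]
grip_width: 0.993
grip_force: 0.0
```

move_arm(
  increments="-33 20 0 0 0 0 0; -3 3 0 0 0 0 0; 0 0 -30 0 0 0 0; 0 0 -30 0 0 0 0; 0 0 0 0 0 0 0; 0 0 0 0 0 0 0; 0 0 0 0 0 0 0; 0 0 0 0 0 0 0",
)

```text
time: 15.4
position: [0.4228, -0.0752, 0.127]
tool_rot: [3.141, 0.006, 0.005]
ft_force: [0.1, 0.3, 0.8]
grip_width: 1.004
grip_force: 0.0
```

Run:
```python
from m import *
p=ctrl.get_image("top"); w=cloud(p)
print(cyl(w,(.6227,-.193),.035),cyl(w,(.614,-.118),.03)); s=ctrl.get_state(); print(s["position"],s["tool_rot"],s["joint_positions"])
p=ctrl.get_image("wrist"); w=cloud(p); m=(w[...,2]>.07)&(w[...,2]<.09)&(np.hypot(w[...,0]-.422,w[...,1]+.076)<.04)
q=w[m]; print(len(q), cv2.minEnclosingCircle(q[:,:2].astype(np.float32)) if len(q) else 0)
save(p,"w2.png")
```

```text
[ 0.6197 -0.1923  0.6208 -0.1932  0.0277  0.0892] [ 0.6129 -0.1178  0.6146 -0.1178  0.0178  0.0934]
[ 0.42272908 -0.0751868   0.12687554] [3.14092018 0.00597718 0.00450884] [ 0.49300012 -0.06797582 -0.36363484  2.07957591 -0.02649679  1.12276287
 -1.42544716]
2065 ((0.4214595854282379, -0.0795060247182846), 0.01793491840362549)
```

move_arm(
  increments="0 -1 -28 0 0 0 0; 0 0 -26 0 0 0 0; 0 0 -25 0 0 0 0; 0 0 -18 0 0 0 0; 0 0 0 0 0 0 0; 0 0 0 0 0 0 0; 0 0 0 0 0 0 60; 0 0 0 0 0 0 120",
  grip_force=15,
)

```text
time: 16.17
position: [0.4228, -0.0763, 0.0298]
tool_rot: [3.141, 0.006, 0.005]
ft_force: [-0.2, 0.2, 0.4]
grip_width: 0.916
grip_force: 0.0
```

move_arm(
  increments="0 0 0 0 0 0 190; 0 0 0 0 0 0 190; 0 0 0 0 0 0 190; 0 0 0 0 0 0 190; 0 0 0 0 0 0 190; 0 0 0 0 0 0 190; 0 0 0 0 0 0 190; 0 0 0 0 0 0 190",
)

```text
time: 16.83
position: [0.4213, -0.0761, 0.0281]
tool_rot: [3.141, 0.006, -0.0]
ft_force: [-0.7, -0.7, 0.2]
grip_width: 0.411
grip_force: 15.0
```

move_arm(
  increments="0 0 0 0 0 0 190; 0 0 0 0 0 0 190; 0 0 20 0 0 0 190; 0 0 40 0 0 0 190; 0 0 40 0 0 0 190; 0 0 30 0 0 0 190; 26 24 0 0 0 0 190; 26 24 0 0 0 0 190",
)

```text
time: 17.5
position: [0.4748, -0.029, 0.1607]
tool_rot: [3.139, -0.001, 0.008]
ft_force: [0.8, -1.0, -2.0]
grip_width: 0.409
grip_force: 15.0
```

move_arm(
  increments="26 24 0 0 0 0 190; 26 24 0 0 0 0 190; 26 24 0 0 0 0 190; 26 23 0 0 0 0 190; 26 23 0 0 0 0 190; 26 23 0 0 0 0 190; 0 0 0 0 0 0 190; 0 0 -20 0 0 0 190",
)

```text
time: 18.17
position: [0.6319, 0.1169, 0.1402]
tool_rot: [-3.138, -0.012, -0.007]
ft_force: [0.8, -0.3, -1.1]
grip_width: 0.408
grip_force: 15.0
```

move_arm(
  increments="0 0 -35 0 0 0 190; 0 0 -28 0 0 0 190; 0 0 -15 0 0 0 190; 0 0 0 0 0 0 190; 0 0 0 0 0 0 190; 0 0 0 0 0 0 190; 0 0 0 0 0 0 190; 0 0 0 0 0 0 190",
)

```text
time: 18.83
position: [0.6304, 0.1134, 0.0619]
tool_rot: [-3.141, -0.006, -0.005]
ft_force: [-0.2, 0.3, -2.2]
grip_width: 0.406
grip_force: 15.0
```

Run:
```python
from h import *
p=ctrl.get_image("wrist"); save(p,"w3.png"); print(ctrl.get_state()["position"])
```

```text
[0.63019308 0.11332915 0.06169291]
```

View pics/w3.png

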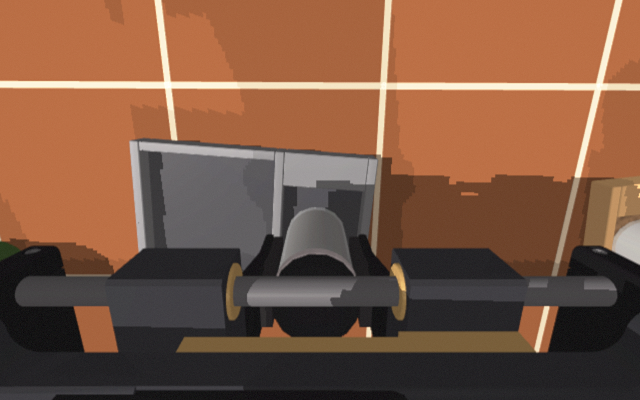

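The wrist view shows the pepper (base about (316,240)) over the small compartment (about 286–364), a few mm left of centre. Shifting -3 mm in y and lowering.

move_arm(
  increments="0 -3 0 0 0 0 190; 0 0 -10 0 0 0 190; 0 0 -8 0 0 0 190; 0 0 -4 0 0 0 190; 0 0 -2 0 0 0 190; 0 0 -1 0 0 0 190; 0 0 0 0 0 0 190; 0 0 0 0 0 0 190",
)

```text
time: 19.55
position: [0.6293, 0.1103, 0.0351]
tool_rot: [-3.141, -0.006, -0.0]
ft_force: [-0.1, 0.4, -2.3]
grip_width: 0.408
grip_force: 15.0
```

move_arm(
  increments="0 0 -0.5 0 0 0 190; 0 0 0 0 0 0 190; 0 0 -0.5 0 0 0 190; 0 0 0 0 0 0 190; 0 0 0 0 0 0 190; 0 0 0 0 0 0 190; 0 0 0 0 0 0 190; 0 0 0 0 0 0 190",
)

```text
time: 20.22
position: [0.6294, 0.1102, 0.0343]
tool_rot: [-3.142, -0.006, -0.001]
ft_force: [0.4, -0.2, -0.9]
grip_width: 0.407
grip_force: 15.0
```

move_arm(
  increments="0 0 -0.5 0 0 0 190; 0 0 0 0 0 0 190; 0 0 0 0 0 0 190; 0 0 0 0 0 0 190; 0 0 0 0 0 0 190; 0 0 0 0 0 0 190; 0 0 0 0 0 0 190; 0 0 0 0 0 0 190",
)

```text
time: 20.88
position: [0.6295, 0.1101, 0.0342]
tool_rot: [3.141, 0.006, 0.001]
ft_force: [-0.9, 0.2, 6.0]
grip_width: 0.411
grip_force: 15.0
```

move_arm(
  increments="0 0 0 0 0 0 130; 0 0 0 0 0 0 100; 0 0 0 0 0 0 60; 0 0 0 0 0 0 40; 0 0 0 0 0 0 0; 0 0 0 0 0 0 0; 0 0 0 0 0 0 0; 0 0 10 0 0 0 0",
)

```text
time: 21.55
position: [0.6276, 0.1097, 0.0418]
tool_rot: [3.141, 0.006, -0.006]
ft_force: [-0.6, -0.3, 0.1]
grip_width: 0.93
grip_force: 0.0
```

move_arm(
  increments="0 0 36 0 0 0 0; 0 0 40 0 0 0 0; 0 0 40 0 0 0 0; 0 0 24 0 0 0 0; -18 -35 0 0 0 0 0; -18 -35 0 0 0 0 0; -18 -35 0 0 0 0 0; -18 -35 0 0 0 0 0",
)

```text
time: 22.22
position: [0.5564, -0.031, 0.1847]
tool_rot: [3.141, 0.008, 0.002]
ft_force: [0.3, -1.1, 0.3]
grip_width: 0.998
grip_force: 0.0
```

move_arm(
  increments="-18 -35 0 0 0 0 0; -18 -35 0 0 0 0 0; -18 -35 0 0 0 0 0; -18 -35 0 0 0 0 0; -18 -34 0 0 0 0 0; -3 0 0 0 0 0 0; 0 0 -30 0 0 0 0; 0 0 -30 0 0 0 0",
)

```text
time: 22.88
position: [0.4658, -0.2054, 0.1258]
tool_rot: [3.139, 0.003, 0.009]
ft_force: [1.0, 0.4, -0.7]
grip_width: 1.0
grip_force: 0.0
```

Run:
```python
from m import *
p=ctrl.get_image("top"); w=cloud(p)
print(cyl(w,(.63,.11),.03)); s=ctrl.get_state(); print(s["position"],s["tool_rot"])
p=ctrl.get_image("wrist"); w=cloud(p); m=(w[...,2]>.07)&(w[...,2]<.09)&(np.hypot(w[...,0]-.4645,w[...,1]+.205)<.045)
q=w[m]; print(len(q), cv2.minEnclosingCircle(q[:,:2].astype(np.float32)) if len(q) else 0)
```

```text
[0.6287 0.109  0.6299 0.1092 0.0178 0.0936]
[ 0.46112895 -0.20289141  0.11836808] [-3.13884159 -0.00473896  0.00894086]
5232 ((0.4651746451854706, -0.2084982544183731), 0.027488330379128456)
```

move_arm(
  increments="0 -1 -25 0 0 0 0; 0 0 -30 0 0 0 0; 0 0 -26 0 0 0 0; 0 0 -12.5 0 0 0 0; 0 0 0 0 0 0 60; 0 0 0 0 0 0 130; 0 0 0 0 0 0 140; 0 0 0 0 0 0 140",
  grip_force=25,
)

```text
time: 23.65
position: [0.4659, -0.2055, 0.0322]
tool_rot: [3.14, 0.006, 0.005]
ft_force: [-0.4, 1.1, -0.1]
grip_width: 0.782
grip_force: 0.0
```

move_arm(
  increments="0 0 0 0 0 0 140; 0 0 0 0 0 0 140; 0 0 0 0 0 0 140; 0 0 0 0 0 0 140; 0 0 0 0 0 0 140; 0 0 0 0 0 0 140; 0 0 0 0 0 0 140; 0 0 0 0 0 0 140",
)

```text
time: 24.32
position: [0.4652, -0.2058, 0.0315]
tool_rot: [3.14, 0.006, 0.003]
ft_force: [-0.5, -1.7, 6.2]
grip_width: 0.639
grip_force: 25.0
```

move_arm(
  increments="0 0 40 0 0 0 140; 0 0 40 0 0 0 140; 0 0 40 0 0 0 140; 0 0 40 0 0 0 140; 15 36 0 0 0 0 140; 15 36 0 0 0 0 140; 15 36 0 0 0 0 140; 15 36 0 0 0 0 140",
)

```text
time: 24.98
position: [0.5238, -0.0592, 0.1897]
tool_rot: [-3.141, -0.005, 0.002]
ft_force: [0.5, -0.9, -3.2]
grip_width: 0.638
grip_force: 25.0
```

move_arm(
  increments="16 36 0 0 0 0 140; 16 36 0 0 0 0 140; 16 36 0 0 0 0 140; 16 36 0 0 0 0 140; 16 36 0 0 0 0 140; 15 36 0 0 0 0 140; 15 32 0 0 0 0 140; 0 0 0 0 0 0 140",
)

```text
time: 25.65
position: [0.6332, 0.1975, 0.1883]
tool_rot: [-3.134, -0.022, 0.004]
ft_force: [-1.6, 0.6, -2.0]
grip_width: 0.635
grip_force: 25.0
```

move_arm(
  increments="0 0 0 0 0 0 140; 0 0 -25 0 0 0 140; 0 0 -35 0 0 0 140; 0 0 -30 0 0 0 140; 0 0 -25 0 0 0 140; 0 0 -12 0 0 0 140; 0 0 0 0 0 0 140; 0 0 0 0 0 0 140",
)

```text
time: 26.32
position: [0.6342, 0.186, 0.0632]
tool_rot: [3.141, 0.004, -0.001]
ft_force: [0.0, 0.7, -2.2]
grip_width: 0.641
grip_force: 25.0
```

Run:
```python
from h import *
p=ctrl.get_image("wrist"); save(p,"w4.png"); print(ctrl.get_state()["position"])
```

```text
[0.63521598 0.1867882  0.06465769]
```

View pics/w4.png

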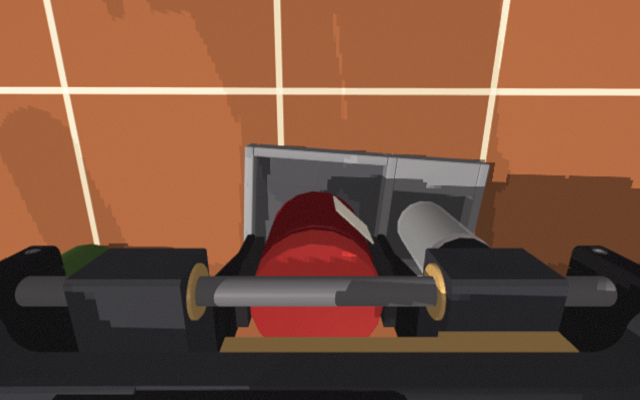

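The jam (about (320,230)) is centred in the large compartment (262–385), and the pepper at (440,230) stands clear. Lowering.

move_arm(
  increments="0 0 -10 0 0 0 140; 0 0 -8 0 0 0 140; 0 0 -4 0 0 0 140; 0 0 -2 0 0 0 140; 0 0 -1 0 0 0 140; 0 0 -1 0 0 0 140; 0 0 0 0 0 0 140; 0 0 0 0 0 0 140",
)

```text
time: 27.03
position: [0.6345, 0.1873, 0.0376]
tool_rot: [-3.141, -0.006, -0.001]
ft_force: [-0.7, -0.5, 0.3]
grip_width: 0.639
grip_force: 25.0
```

move_arm(
  increments="0 0 -0.5 0 0 0 140; 0 0 0 0 0 0 140; 0 0 -0.5 0 0 0 140; 0 0 0 0 0 0 140; 0 0 0 0 0 0 140; 0 0 0 0 0 0 140; 0 0 0 0 0 0 140; 0 0 0 0 0 0 140",
)

```text
time: 27.7
position: [0.6345, 0.1873, 0.0376]
tool_rot: [3.141, 0.006, 0.001]
ft_force: [-4.1, -0.1, 7.9]
grip_width: 0.636
grip_force: 25.0
```

Contact. Releasing with a partial opening, then rising.

move_arm(
  increments="0 0 0 0 0 0 85; 0 0 0 0 0 0 75; 0 0 0 0 0 0 62; 0 0 0 0 0 0 62; 0 0 0 0 0 0 62; 0 0 0 0 0 0 62; 0 0 10 0 0 0 62; 0 0 30 0 0 0 62",
)

```text
time: 28.37
position: [0.6309, 0.1857, 0.0721]
tool_rot: [3.139, 0.006, -0.014]
ft_force: [0.1, -0.6, -0.4]
grip_width: 0.756
grip_force: 0.0
```

move_arm(
  increments="0 0 36 0 0 0 62; 0 0 38 0 0 0 62; 0 0 36 0 0 0 62; -25 -30 0 0 0 0 62; -25 -30 0 0 0 0 62; -25 -30 0 0 0 0 62; -25 -30 0 0 0 0 62; 0 0 0 0 0 0 62",
)

```text
time: 29.03
position: [0.5303, 0.0595, 0.186]
tool_rot: [3.135, -0.006, -0.005]
ft_force: [1.1, 0.1, -0.9]
grip_width: 0.752
grip_force: 0.0
```

move_arm(
  increments="0 0 0 0 0 0 62; 0 0 0 0 0 0 62; 0 0 0 0 0 0 62; 0 0 0 0 0 0 62; 0 0 0 0 0 0 62; 0 0 0 0 0 0 62; 0 0 0 0 0 0 62; 0 0 0 0 0 0 62",
)

```text
time: 29.7
position: [0.5343, 0.0675, 0.1859]
tool_rot: [-3.141, -0.007, 0.001]
ft_force: [-0.4, 1.4, -0.2]
grip_width: 0.754
grip_force: 0.0
```

Run:
```python
from m import *
p=ctrl.get_image("top"); w=cloud(p); save(p,"end.png")
for n,c in dict(salt=(.614,-.118),honey=(.6227,-.193),pepper=(.63,.109),jam=(.635,.187),green=(.5855,.354),cup=(.476,.062)).items(): print(n,cyl(w,c,.034))
```

```text
salt [ 0.6126 -0.1177  0.6137 -0.1185  0.0181  0.0932]
honey [ 0.6197 -0.1925  0.6202 -0.193   0.028   0.0896]
pepper [nan nan  0.  0.  0. nan]
jam [0.6434 0.1999 0.6379 0.1949 0.0251 0.0891]
green [0.5847 0.3522 0.5846 0.3537 0.0283 0.0834]
cup [0.4646 0.0531 0.4641 0.0551 0.0272 0.6254]
  return np.nanmean(a, axis, out=out, keepdims=keepdims)
m.py:5: RuntimeWarning: Mean of empty slice.
  return np.round([*q[:,:2].mean(0),x,y,rad,zt],4)
  ret = um.true_divide(
```

View pics/end.png

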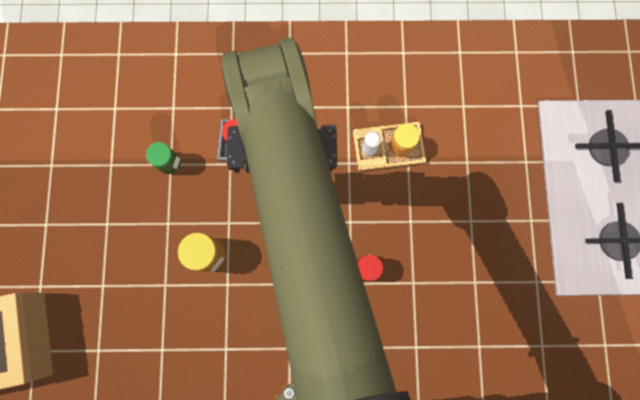

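The arm hides the grey tray. The bamboo tray shows salt at (372,143) and honey at (406,138). Moving aside for a clear look.

move_arm(
  increments="0 -40 0 0 0 0 62; 0 -40 0 0 0 0 62; 0 -40 0 0 0 0 62; 0 -40 0 0 0 0 62; -10 -40 0 0 0 0 62; -10 -40 0 0 0 0 62; -10 -40 0 0 0 0 62; 0 -40 0 0 0 0 62",
)

```text
time: 30.42
position: [0.5022, -0.2553, 0.1863]
tool_rot: [3.141, 0.004, -0.002]
ft_force: [2.0, -0.3, 0.1]
grip_width: 0.755
grip_force: 0.0
```

Run:
```python
from m import *
p=ctrl.get_image("top"); w=cloud(p); save(p,"end2.png")
for n,c in dict(pepper=(.63,.109),jam=(.635,.187),green=(.5855,.354),cup=(.476,.062)).items(): print(n,cyl(w,c,.034))
```

```text
pepper [0.6287 0.1091 0.6298 0.1095 0.0178 0.0934]
jam [0.634  0.1862 0.6351 0.1867 0.028  0.0894]
green [0.5847 0.3519 0.5857 0.3531 0.028  0.0834]
cup [0.4783 0.0646 0.4755 0.0613 0.0336 0.0634]
```

View pics/end2.png

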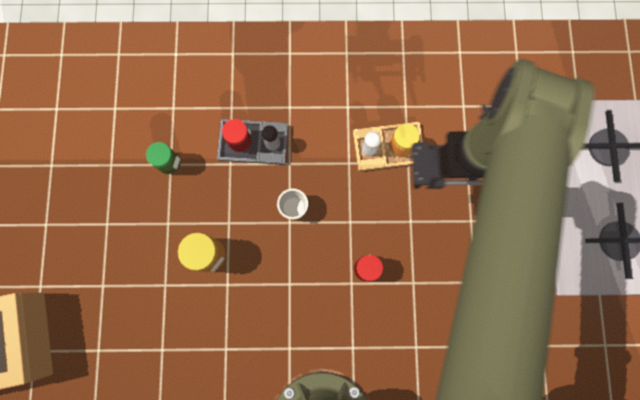

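The picture shows all four in place: jam (236,134), pepper (270,138), salt (372,144) and honey (406,138). The green jar and cup have not moved. Handing in.

```bash
python3 -c "
from bench import ctrl
print(ctrl.close_job())"
```

```text
the job is handed in; nothing more can be done
None
```

The job is handed in at about 30 s: salt and honey are in the bamboo tray, pepper and jam in the grey tray, all upright on the compartment floors, and the green jar and white cup were left where they stood.

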